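# Put the mixed-up bench pads in order

## Robot

A 6-joint arm with a two-finger parallel gripper is mounted at the origin on a cart in front of the work surface, level with it; the furniture and walls round the work are solid. World frame = base frame: x ahead of the robot, y to its left, z up, the work surface at z = 0. Lengths are in mm, angles in rad, forces in N, time in s.
With the tool pointing down it reaches from about 350 to 875 mm from the base axis. Payload 4.2 kg.
Tool frame: the origin (TCP) lies midway between the tips of the shut fingers; the grasp point (between the pads) lies 19 mm behind it (tcp_to_grasp is the distance from the TCP to the grasp point, in mm); z points along the fingers, y is the line along which they close (so a half turn about z gives the same grasp; the last joint's range is limited). The gripper opens to 85 mm and grips with 20 to 120 N. Pads are 22 mm wide; open, the fingers measure 114 mm over their backs; the gripper's body (76 mm by 85 mm) begins 54 mm behind the grasp point. The pads swing forward as they close: fully open they stand 13 mm farther back than shut.
Start: joints at [-1.04, 0.385, 0.008, 0, -1.194, -0.259], TCP at [167.808, -602.03, 231.312] pointing down, gripper open.
Joint ranges: [-3.14, 3.14], [-1.21, 2.06], [-1.07, 1.41], [-3.16, 2.05], [-2.99, -0.16], [-3.1, 3.1]. Speed limits (rad/s): [2.79, 2.79, 3.14, 3.14, 3.14, 3.14].

## Interface

Orientations are given as a unit quaternion [x, y, z, w].
In Python, from bench import read_state, get_image, job_done, tcp_to_grasp gives the robot as it stands.
- The arm moves only by the tool jog_arm, never from a script. Its argument "plan" is a list of rows, each a list of 3 entries, a list of its own where there are three numbers: the finger opening in mm, from 0 to 85.4, then the shift along the tool's x, y, z as a fraction of full scale, then the turn, a rotation vector about the tool's x, y, z as a fraction of full scale. A call has 1 to 10 rows; each row is the pose to reach, as a shift and turn from the pose commanded when the call began, along the tool's axes at that moment; what a row does not reach only later rows make up. Full scale, the value 1, is 0.1 m for a shift and 60 degrees for a turn. A row lasts 1/8 s, in which the tool goes at most 62.5 mm and 10.7 degrees, less where a joint would pass 70% of its speed; a pose out of reach is approached as far as the arm can. A call with a number of a shift or a turn outside -1 to 1 is refused whole. A call with a gripper value outside its range is refused whole. The fingers move at their own pace and stop on an object; the grip force is fixed at half the most. Time passes only in rows, so rows that repeat a pose let the fingers close. It gives the time, the measured TCP pose, the force, the opening and the grip force at its end, in the units of the state.
- read_state(): the state, without advancing time (a new reading comes with each control period).
- get_image(name): name is "side" or "top"; returns a dict with "img" (400x640x3 uint8, red, green, blue), "range_z" (400x640 float32, mm along the optical axis (not along the pixel's ray), 0 where there is no reading), "intrinsics" (3x3 intrinsics, pixels), "extrinsics" (4x4, takes a point from camera to world coordinates). Camera axes: x right, y down, z forward; pixel columns grow to the right and rows downward; lengths in mm; the calibration is good to about 2 mm. A picture is of the moment at which its call begins.
- job_done(): hands the job in; it is judged then, once.
The state is a dict: "clock": time; "joints": joint angles; "joint_vel": joint speeds; "joint_efforts": joint torques, N m; "position": TCP position; "ee_rot": TCP orientation; "contact_force": force on the tool from outside, world axes, zero at the start; "wrist_torque": the same for the moment, N m; "gripper_width": finger opening in mm; "grasp_force": force on a finger pad.
Only numpy, scipy, OpenCV 4.12 (cv2) and the standard library are available. Lean on these libraries where they do the work, as an engineer would, in place of code of your own. Each camera call takes 0.05 s, during which the arm holds its last target. There are 200 camera calls.

## Task

Three things stand on one another's pads: put them right, parking one on the free black pad or a clear patch of bench on the way, so that the watch movement ends on the white pad, the eye loupe on the blue pad and the yellow putty pot on the red pad. The black pad is for the diver's watch with the dark dial, which lies about on the bench: lay it there face up. Each thing ends upright, right way up and centred on its pad; leave the oil-cup stand and the small vice where they are.

Things in the scene. Friction and masses are not known exactly. Their poses are not given: they have to be found in the camera images.
- movement: Watch movement in a dark grey plastic ring: a flat disc 36 mm across, 9 mm high, face up, about 35 g. Starts on one of the coloured pads. Origin: centre of its underside; z up through the dial side. Round, so it can be taken across any diameter from above.
- loupe: Eye loupe, black body with a brass ring at its top, standing on its wide end: treat as an upright cylinder 35 mm across, 30 mm high, about 30 g. Starts on one of the coloured pads. Origin: centre of its underside; z up. It can be taken across any diameter from above.
- putty_pot: Square yellow putty pot with a clear cap: 30 x 30 mm, 30 mm high, about 45 g. Starts on one of the coloured pads. Origin: centre of its underside; z up, x and y square to its sides; take it across two opposite sides.
- watch_diver: Diver's watch, dark dial, lying face up on its folded steel bracelet (not the silver or gold watch on edge at far left): 49 x 68 mm, long along y, 26 mm high, 160 g. Starts on bare bench. Origin: centre of underside, z up. Round case 46 mm across, 16 to 26 mm above the origin, centred at x = -1 mm, y = 0; bracelet below 21 mm wide. Take it across the case, fingers closing along x.
- white_pad: White bench pad: a wooden disc 84 mm across with a white inlay 77 mm across, 8 mm thick, flat on top and without a rim. It is fixed to the bench. Origin: centre of its underside, level with the bench top (where the green mat, 3 mm thick, lies round it, it stands 5 mm proud of the mat); z up; its upper face, on which things stand, is 8 mm above the origin. Its yaw means nothing.
- blue_pad: Blue bench pad: a wooden disc 84 mm across with a blue inlay 77 mm across, 8 mm thick, flat on top and without a rim. It is fixed to the bench. Origin: centre of its underside, level with the bench top (where the green mat, 3 mm thick, lies round it, it stands 5 mm proud of the mat); z up; its upper face, on which things stand, is 8 mm above the origin. Its yaw means nothing.
- red_pad: Red bench pad: a wooden disc 84 mm across with a red inlay 77 mm across, 8 mm thick, flat on top and without a rim. It is fixed to the bench. Origin: centre of its underside, level with the bench top (where the green mat, 3 mm thick, lies round it, it stands 5 mm proud of the mat); z up; its upper face, on which things stand, is 8 mm above the origin. Its yaw means nothing.
- black_pad: Black bench pad: a wooden disc 84 mm across with a black inlay 77 mm across, 8 mm thick, flat on top and without a rim. It is fixed to the bench. Origin: centre of its underside, level with the bench top (where the green mat, 3 mm thick, lies round it, it stands 5 mm proud of the mat); z up; its upper face, on which things stand, is 8 mm above the origin. Its yaw means nothing. Empty at the start.
- oil_cups: Bystander, loose, to be left alone: brown oil-cup stand with four coloured knobs in a row (red, blue, green, yellow), 30 x 82 mm, 24 mm high, long along its y. Origin: centre of its underside.
- movement_vice: Bystander, loose, to be left alone: small grey steel vice for movements with a black knurled screw at one end, 28 x 72 mm (long along its y), 24 mm high. Origin: centre of its underside.
Mind the look-alikes: they are no part of the job. Leave any green or pink look-alike of the putty_pot alone. What is shaped like the white_pad but pink is not meant.

How it is judged:
By the outcome, as a careful person would: the job done as asked, in the order asked, and still so for the second after the job is handed in, with the robot touching nothing.
It also fails if it takes over 115 s, if anything falls off the work surface, if the arm or the gripper's body presses on something with over 40 N, if the wrist force passes 120 N, or if a joint passes its speed limit or range.

## Working session

There is one attempt and no reset: what is moved stays moved. The work goes in short steps, Python scripts to look and compute and a tool call to move; the robot and the scene stay as the last step left them, time stands still between calls to the robot, and variables do not carry over. Pictures are saved under pics/ and viewed, at most 14 in all, crops included, and the job is handed in when it is done.

Besides the shell and the picture viewer there is one more tool, called after "Emit:" as a command line: name --argument value ..., lists and objects as JSON in quotes. jog_arm: Moves the arm, as the interface text tells. Its arguments: {"type":"object","properties":{"plan":{"type":"array"}},"required":["plan"]}

```bash
mkdir -p pics; cat > h.py <<'E'
import numpy as np,cv2
from bench import *
def shot(n,f=None):
    d=get_image(n)
    if f: cv2.imwrite(f'pics/{f}.png',d['img'][:,:,::-1])
    return d
def cloud(d):
    K=d['intrinsics'];z=d['range_z'];v,u=np.mgrid[:z.shape[0],:z.shape[1]]
    p=np.stack([(u-K[0,2])/K[0,0]*z,(v-K[1,2])/K[1,1]*z,z,np.ones_like(z)],-1)
    w=(p@d['extrinsics'].T)[...,:3]; w[z==0]=np.nan; return w
E
python3 - <<'E'
from h import *
s=read_state();print({k:np.round(v,3) for k,v in s.items()},tcp_to_grasp)
for n in('top','side'):
    d=shot(n,n+'0');print(d['intrinsics'],d['extrinsics'].round(3));np.save(n+'c.npy',cloud(d));np.save(n+'i.npy',d['img'])
E
```

```text
{'clock': np.float64(0.0), 'joints': array([-1.04 ,  0.386,  0.007, -0.   , -1.194, -0.259]), 'joint_vel': array([-0.   , -0.001,  0.001, -0.   ,  0.   , -0.   ]), 'joint_efforts': array([ 0.0000e+00, -3.9229e+01,  1.8841e+01,  4.1860e+00, -5.0000e-03,
       -0.0000e+00]), 'position': array([ 167.639, -601.487,  230.239]), 'ee_rot': array([-0.135,  0.991,  0.001, -0.   ]), 'contact_force': array([-0.26 , -0.015, -0.175]), 'wrist_torque': array([ 0.008, -0.043,  0.038]), 'grasp_force': np.float64(0.0), 'gripper_width': np.float64(85.347)} 18.700000000000003
[[422.54496413   0.         313.56720059]
 [  0.         422.54496413 204.39736215]
 [  0.           0.           1.        ]] [[-2.500000e-02 -9.890000e-01  1.490000e-01  3.566080e+02]
 [-1.000000e+00  2.400000e-02 -8.000000e-03  5.372000e+01]
 [ 4.000000e-03 -1.490000e-01 -9.890000e-01  1.341049e+03]
 [ 0.000000e+00  0.000000e+00  0.000000e+00  1.000000e+00]]
[[467.47290897   0.         325.18497071]
 [  0.         467.47290897 200.29537268]
 [  0.           0.           1.        ]] [[ 9.900000e-01 -7.000000e-02  1.250000e-01  3.587500e+02]
 [-1.420000e-01 -6.130000e-01  7.770000e-01 -1.092055e+03]
 [ 2.200000e-02 -7.870000e-01 -6.170000e-01  9.294750e+02]
 [ 0.000000e+00  0.000000e+00  0.000000e+00  1.000000e+00]]
```

View pics/top0.png

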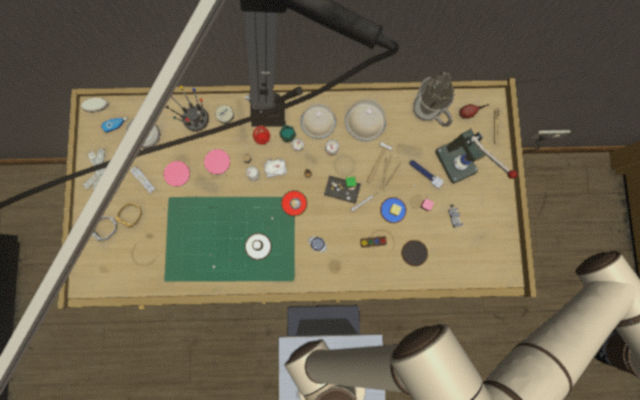

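View pics/side0.png

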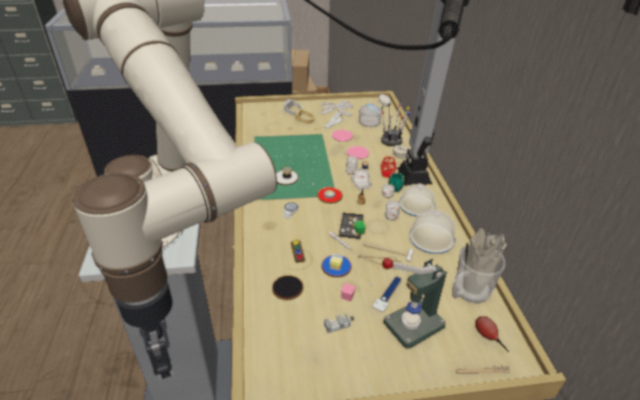

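Top view: the red pad (294,203) holds a grey and white disc, the white pad (258,246) holds a dark thing, and the blue pad (393,210) holds the yellow pot. The black pad (415,252) is empty. The watch candidate is at (317,243); the oil cups are at (373,241) and the vice at (455,215). I'll confirm these in one enlarged crop and measure them.

```bash
python3 - <<'E'
from h import *
i=np.load('topi.npy')[:,:,::-1];c=np.load('topc.npy')
a=cv2.resize(i[180:280,235:335],(500,500),interpolation=cv2.INTER_CUBIC)
s=np.load('sidei.npy')[:,:,::-1]
b=cv2.resize(s[150:240,260:350],(290,290),interpolation=cv2.INTER_CUBIC)
b2=cv2.resize(i[190:270,350:430],(290,210),interpolation=cv2.INTER_CUBIC)
cv2.imwrite('pics/crop1.png',np.hstack([a,np.vstack([b,b2])]))
def near(name,u,v,r,zlo,zhi):
    p=c[v-r:v+r+1,u-r:u+r+1].reshape(-1,3);m=(p[:,2]>zlo)&(p[:,2]<zhi);q=p[m].astype(np.float32)
    print(name,len(q),'mean',q.mean(0).round(1),'ext',q.min(0).round(),q.max(0).round(),'rect',np.round(cv2.minAreaRect(q[:,:2])[0],1),np.round(cv2.minAreaRect(q[:,:2])[1:][0]),cv2.minAreaRect(q[:,:2])[2])
for n,u,v in(('red',294,203),('white',258,246),('blue',393,210),('black',415,252)):
    near(n,u,v,18,4.5 ,60); near(n+'obj',u,v,14,13,60)
near('watch',317,243,13,6,60);near('watchtop',317,243,13,15,60)
near('oil',373,241,16,6,60);near('vice',455,215,16,6,60);
print(np.nanmedian(c[255:265,330:360,2]),np.nanmedian(c[255:270,180:230,2]))
E
```

```text
Traceback (most recent call last):
cv2.error: OpenCV(4.12.0) /io/opencv/modules/imgproc/src/convhull.cpp:143: error: (-215:Assertion failed) total >= 0 && (depth == CV_32F || depth == CV_32S) in function 'convexHull'
```

View pics/crop1.png

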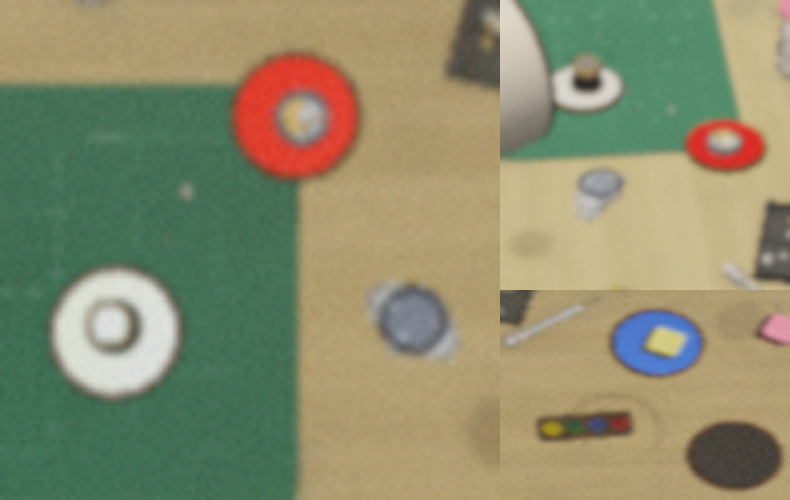

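The crop shows the movement on red, the loupe (ring with a clear lens) on white and the pot on blue, rotated. The watch at (317,243) has a dark dial and steel bracelet ends to its upper left and lower right, so it fits the diver's watch. The other watches, at (103,229) and (130,214), are on edge at far left. Next I'll fix the measuring.

```bash
cat >> h.py <<'E'
def near(c,name,u,v,r,zlo,zhi):
    p=c[v-r:v+r+1,u-r:u+r+1].reshape(-1,3);m=(p[:,2]>zlo)&(p[:,2]<zhi);q=np.ascontiguousarray(p[m],dtype=np.float32)
    if len(q)<4: print(name,'few',len(q),np.nanpercentile(p[:,2],[5,50,95])); return
    R=cv2.minAreaRect(q[:,:2].copy())
    print(name,len(q),'mean',q.mean(0).round(1),'z95',np.percentile(q[:,2],95).round(1),'ext',q.min(0).round()[:2],q.max(0).round()[:2],'rect',np.round(R[0],1),np.round(R[1]),round(R[2],1))
def colpix(d,u,v,r,lo,hi,z):
    """HSV mask centroid in window, projected to plane height z"""
    h=cv2.cvtColor(np.ascontiguousarray(d['img']),cv2.COLOR_RGB2HSV)[v-r:v+r+1,u-r:u+r+1]
    m=cv2.inRange(h,lo,hi); cs=cv2.findContours(m,0,2)[0]; k=max(cs,key=cv2.contourArea); hull=cv2.convexHull(k)
    (a,b),w,t=cv2.minAreaRect(hull); e=cv2.minEnclosingCircle(hull); M=cv2.moments(hull); g=(M['m10']/M['m00'],M['m01']/M['m00'])
    return (g[0]+u-r,g[1]+v-r),w,t
def plane(d,uv,z):
    K=d['intrinsics'];E=d['extrinsics'];r=E[:3,:3]@np.linalg.solve(K,[uv[0],uv[1],1]);o=E[:3,3]
    return o+r*(z-o[2])/r[2]
E
python3 - <<'E'
from h import *
d=shot('top');c=cloud(d)
print('bench z',np.nanmedian(c[255:265,330:360,2]),'mat',np.nanmedian(c[255:270,180:230,2]))
for n,u,v in(('red',294,203),('white',258,246),('blue',393,210),('black',415,252)):
    near(c,n,u,v,18,5 ,60); near(c,n+'obj',u,v,13,13,60)
near(c,'watch',317,243,13,6,60);near(c,'watchtop',317,243,13,18,60)
near(c,'oil',373,241,16,8,60);near(c,'vice',455,215,16,8,60)
for n,u,v,lo,hi,z in(('red',294,203,(0,120,80),(9,255,255),8),('red2',294,203,(170,120,80),(180,255,255),8),('white',258,246,(0,0,150),(180,60,255),8),('blue',393,210,(100,110,60),(130,255,255),8),('black',415,252,(0,0,0),(180,255,75),8),('pot',393,210,(20,40,120),(35,255,255),38),('watch',317,243,(95,10,0),(140,255,170),26)):
    try: g,w,t=colpix(d,u,v,18,lo,hi,z);print(n,np.round(g,1),plane(d,g,z).round(1),np.round(w,1),round(t))
    except Exception as e:print(n,e)
E
```

```text
bench z 0.08269191837894141 mat 3.715834321062971
red 571 mean [561.2 109.8   9.9] z95 17.6 ext [505.  47.] [622. 163.] rect [563.9 105.3] [116. 116.] 88.9
redobj 111 mean [562.7 104.3  16.2] z95 19.9 ext [524.  70.] [601. 143.] rect [564.7 104.1] [69. 65.] 46.1
white 757 mean [428.4 222.2  11.6] z95 37.5 ext [373. 164.] [487. 278.] rect [429.8 220.9] [114. 113.] 88.8
whiteobj 122 mean [432.8 219.5  29.8] z95 41.7 ext [398. 182.] [467. 258.] rect [434.  218.8] [74. 63.] 37.3
blue 523 mean [ 532.4 -207.8   14.1] z95 39.1 ext [ 476. -265.] [ 592. -157.] rect [ 533.8 -211.1] [107. 116.] 89.0
blueobj 127 mean [ 532.9 -209.6   32.3] z95 41.0 ext [ 500. -244.] [ 574. -170.] rect [ 540.7 -208.4] [68. 64.] 68.9
black 494 mean [ 397.7 -270.3    8.3] z95 12.2 ext [ 342. -333.] [ 455. -217.] rect [ 400.2 -272.4] [113. 113.] 86.0
blackobj 10 mean [ 402.8 -267.5   14.1] z95 16.5 ext [ 358. -296.] [ 433. -229.] rect [ 398.8 -268.6] [58. 60.] 58.3
watch 234 mean [431.6  35.7  22.8] z95 29.2 ext [394.  -3.] [466.  73.] rect [430.2  35.4] [70. 76.] 3.1
watchtop 201 mean [430.9  35.2  24.9] z95 29.5 ext [408.   7.] [456.  63.] rect [430.9  36.3] [55. 45.] 30.8
oil 223 mean [ 434.6 -140.3   13.7] z95 23.3 ext [ 403. -182.] [471. -93.] rect [ 438.5 -133.2] [50. 95.] 13.5
vice 156 mean [ 507.7 -401.6   18.2] z95 25.7 ext [ 473. -421.] [ 544. -385.] rect [ 510.3 -401.6] [70. 27.] 12.2
red [293.8 202.9] [563.8 105.9   8. ] [24. 24.] 90
red2 max() iterable argument is empty
white [257.6 246. ] [429.3 222.    8. ] [24. 23.] 90
blue [393.  209.8] [ 533.9 -209.8    8. ] [22. 22.] 90
black [414.3 252.8] [ 396.2 -269.6    8. ] [22.6 21.9] 45
pot [393. 210.] [ 529.2 -203.8   38. ] [36. 36.] 90
watch [317.4 243.6] [431.2  34.4  26. ] [11. 11.] 90
```

```bash
cat > go.py <<'E'
import sys
from h import *
from scipy.spatial.transform import Rotation as R
def go(x,y,z,yaw,s=None):
    "units to reach TCP (x,y,z) with tool y at yaw deg (mod 180)"
    s=s or read_state();Rm=R.from_quat(s['ee_rot']);M=Rm.as_matrix()
    cur=np.degrees(np.arctan2(M[1,1],M[0,1]));yaw=cur+(yaw-cur+90)%180-90;a=np.radians(yaw)
    ty=np.array([np.cos(a),np.sin(a),0]);tz=np.array([0,0,-1.]);D=R.from_matrix(np.c_[np.cross(ty,tz),ty,tz])
    print('pos',s['position'].round(1),'cur yaw',cur.round(1),'q6',s['joints'][5].round(2),'shift',(M.T@(np.array([x,y,z])-s['position'])/100).round(3),
     'turn',(np.degrees((Rm.inv()*D).as_rotvec())/60).round(3))
if __name__=='__main__':go(*map(float,sys.argv[1:5]))
E
python3 go.py 531 -209 120 92
```

```text
pos [ 167.7 -601.6  230.5] cur yaw 105.6 q6 -0.26 shift [-4.554  2.806  1.109] turn [ 0.002 -0.     0.226]
```

Emit:
jog_arm --plan '[[70,[-0.4,0.25,0.1],[0,0,0.1]],[70,[-0.8,0.5,0.2],[0,0,0.225]],[70,[-1,0.63,0.3],[0,0,0.225]],[70,[-1,0.63,0.3],[0,0,0.225]]]'

```text
clock: 0.65
position: [247.8, -512.9, 200.5]
ee_rot: [-0.019, 1.0, 0.001, -0.001]
contact_force: [-0.1, -1.2, 0.8]
gripper_width: 70.5
grasp_force: 0.0
```

```bash
cat > fine.py <<'E'
from h import *
def fine(n=8,cam='top'):
    ds=[get_image(cam) for _ in range(n)];d=ds[0]
    img=np.mean([x['img'] for x in ds],0).astype(np.uint8)
    z=np.array([np.where(x['range_z']==0,np.nan,x['range_z']) for x in ds]);d=dict(d,img=img,range_z=np.nan_to_num(np.nanmedian(z,0)));return d
def mask(d,u,v,r,f,z,k=8):
    P=cv2.resize(d['img'][v-r:v+r+1,u-r:u+r+1],None,fx=k,fy=k,interpolation=cv2.INTER_CUBIC).astype(int)
    m=f(P[...,0],P[...,1],P[...,2]).astype(np.uint8);cs=cv2.findContours(m,0,2)[0];c=max(cs,key=cv2.contourArea);c=cv2.convexHull(c)
    pts=np.array([plane(d,((p[0,0]+.5)/k-.5+u-r,(p[0,1]+.5)/k-.5+v-r),z)[:2] for p in c],np.float32)
    M=cv2.moments(pts.reshape(-1,1,2)-pts.mean(0));A=cv2.contourArea(pts);Rr=cv2.minAreaRect(pts)
    cx=np.array([M['m10'],M['m01']])/M['m00']+pts.mean(0)
    return cx.round(1),'eqdiam',round(2*(A/np.pi)**.5,1),'rect',np.round(Rr[0],1),np.round(Rr[1],1),round(Rr[2],1)
E
python3 - <<'E'
from fine import *
d=fine();np.save('fimg.npy',d['img'])
S=lambda r,g,b:np.maximum(np.maximum(r,g),b)-np.minimum(np.minimum(r,g),b)
I=d['img']
for n,(u,v) in dict(pot=(396,210),potpad=(389,213),mov=(295,204),redpad=(286,203),lo=(257,245),wh=(265,250),mat=(240,250),watch=(317,243),bench=(340,255),black=(414,252)).items(): print(n,I[v,u],end=' ')
print()
pr=lambda n,*a:print(n,*mask(d,*a))
pr('red pad',294,203,18,lambda r,g,b:r-g>90,8)
pr('movement',294,203,10,lambda r,g,b:r-g<90,15)
pr('white pad',258,246,18,lambda r,g,b:(r-g>-20)&(r>110),8)
pr('loupe',257,245,9,lambda r,g,b:(r<160),30)
pr('blue pad',393,210,18,lambda r,g,b:b-r>20,8)
pr('pot',394,210,9,lambda r,g,b:r-b>0,38)
pr('black pad',415,252,18,lambda r,g,b:r<110,8)
pr('watchcase',317,243,13,lambda r,g,b:b-r>-5,25)
c=cloud(d)
near(c,'watch',317,243,14,7,60);near(c,'loupe',258,245,9,20,60);near(c,'pot',395,210,9,25,60);near(c,'mov',295,203,9,12.5,60)
p=c[230:258,303:332].reshape(-1,3);q=p[p[:,2]>7][:,:2];w,V=np.linalg.eigh(np.cov(q.T));print('watch mean',q.mean(0),'std',w**.5,'long axis',np.degrees(np.arctan2(V[1,1],V[0,1])))
t=lambda a,b,s:cv2.resize(I[a[0]:a[1],b[0]:b[1],::-1],s,interpolation=cv2.INTER_CUBIC)
cv2.imwrite('pics/crop2.png',np.hstack([t((195,225),(380,410),(380,380)),t((228,258),(302,332),(380,380))]))
E
```

```text
pot [208 203 129] potpad [ 84 112 169] mov [180 165 137] redpad [222  61  45] lo [219 221 220] wh [217 221 217] mat [ 63 110  84] watch [127 132 144] bench [176 155 111] black [72 67 59] 
red pad [564.3 106.1] eqdiam 76.9 rect [564.4 106. ] [76.2 76.3] 88.7
movement [561.9 101.8] eqdiam 36.3 rect [562.1 101.7] [36.6 36. ] 43.5
white pad [429.7 221.9] eqdiam 81.8 rect [429.7 221.8] [81.5 81.7] 63.1
loupe [429.7 216.5] eqdiam 29.1 rect [429.  215.4] [24.1 33.2] 58.0
blue pad [ 534.5 -209.6] eqdiam 78.2 rect [ 534.5 -209.5] [78.1 77.9] 61.2
pot [ 530.7 -209.6] eqdiam 32.7 rect [ 530.7 -209.6] [29.8 30.9] 64.3
black pad [ 396.5 -269.1] eqdiam 79.5 rect [ 396.7 -269.4] [78.6 79.5] 42.9
watchcase [431.2  34.3] eqdiam 42.7 rect [431.1  33.9] [45.4 40.6] 15.1
watch 223 mean [431.2  35.5  23.9] z95 28.1 ext [405.   4.] [457.  66.] rect [432.1  36.3] [63. 46.] 28.3
loupe 85 mean [432.4 220.9  36.3] z95 40.0 ext [419. 207.] [446. 235.] rect [432.5 220.9] [29. 28.] 89.5
pot 99 mean [ 531.6 -211.2   38.1] z95 40.5 ext [ 514. -229.] [ 548. -194.] rect [ 532.5 -212. ] [30. 30.] 63.2
mov 96 mean [561.6 102.   16.4] z95 18.7 ext [546.  86.] [578. 118.] rect [561.9 101.7] [32. 33.] 89.1
watch mean [431.20686604  35.48395956] std [10.79750249 16.39243318] long axis 54.871460946865454fine.py:5: RuntimeWarning: All-NaN slice encountered
  z=np.array([np.where(x['range_z']==0,np.nan,x['range_z']) for x in ds]);d=dict(d,img=img,range_z=np.nan_to_num(np.nanmedian(z,0)));return d
```

View pics/crop2.png

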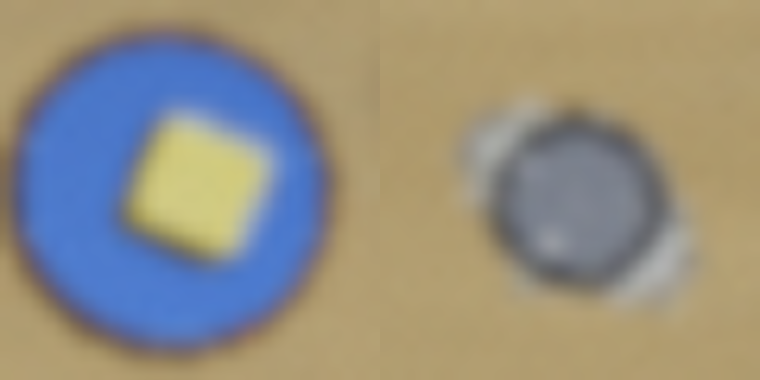

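The pot (crop left, about (145,185)) is turned about 63°. The watch (right) has a round dark dial with its bracelet at upper left and lower right. Next I travel to the pot.

Emit:
jog_arm --plan '[[70,[-0.5,0.5,0],[0,0,0]],[70,[-1,1,0.1],[0,0,0]],[70,[-1,1,0.2],[0,0,0]],[70,[-1,1,0.2],[0,0,0]]]'

```text
clock: 1.55
position: [343.6, -410.1, 180.4]
ee_rot: [-0.019, 1.0, 0.001, -0.001]
contact_force: [0.4, -0.4, -0.2]
gripper_width: 70.0
grasp_force: 0.0
```

Emit:
jog_arm --plan '[[70,[-0.5,0.5,0],[0,0,0]],[70,[-1,1,0.1],[0,0,0]],[70,[-1,1,0.3],[0,0,0]],[70,[-1,1,0.3],[0,0,0]]]'

```text
clock: 2.05
position: [439.2, -307.4, 150.0]
ee_rot: [-0.018, 1.0, 0.001, -0.002]
contact_force: [-0.6, -0.2, 1.4]
gripper_width: 69.6
grasp_force: 0.0
```

```bash
python3 go.py 531.3 -210.3 100 63.5; python3 go.py 531.3 -210.3 100 153.5
```

```text
pos [ 439.2 -307.4  150. ] cur yaw 92.1 q6 -1.23 shift [-0.958  0.936  0.498] turn [ 0.    -0.003  0.477]
pos [ 439.2 -307.4  150. ] cur yaw 92.1 q6 -1.23 shift [-0.958  0.936  0.498] turn [ 0.003 -0.002 -1.023]
```

Emit:
jog_arm --plan '[[65,[-0.5,0.5,0],[0,0,0.16]],[65,[-0.958,0.936,0.2],[0,0,0.32]],[65,[-0.958,0.936,0.6],[0,0,0.477]],[65,[-0.958,0.936,0.85],[0,-0.003,0.477]],[65,[-0.958,0.936,0.85],[0,-0.003,0.477]],[65,[-0.958,0.936,0.85],[0,-0.003,0.477]]]'

```text
clock: 2.8
position: [533.0, -211.9, 67.9]
ee_rot: [0.23, 0.973, -0.0, 0.003]
contact_force: [0.2, -0.5, 0.6]
gripper_width: 65.0
grasp_force: 0.0
```

```bash
python3 go.py 531.3 -210.3 12 63.5
```

```text
pos [ 533.  -211.9   67.9] cur yaw 63.4 q6 -1.94 shift [0.025 0.007 0.559] turn [ 0.001  0.005 -0.002]
```

Emit:
jog_arm --plan '[[65,[0.025,0.007,0.2],[0,0.005,0]],[65,[0.025,0.007,0.4],[0,0.005,0]],[65,[0.025,0.007,0.56],[0,0.005,0]],[65,[0.025,0.007,0.56],[0,0.005,0]],[25,[0.025,0.007,0.56],[0,0.005,0]],[25,[0.025,0.007,0.56],[0,0.005,0]],[25,[0.025,0.007,0.56],[0,0.005,0]],[25,[0.025,0.007,0.56],[0,0.005,0]],[25,[0.025,0.007,0.56],[0,0.005,0]]]'

```text
clock: 3.92
position: [531.4, -208.8, 11.5]
ee_rot: [0.229, 0.973, 0.001, 0.0]
contact_force: [-0.8, 0.9, 5.8]
gripper_width: 29.4
grasp_force: 60.1
```

Emit:
jog_arm --plan '[[25,[0,0,-0.3],[0,0,0]],[25,[0,0,-0.6],[0,0,0]],[25,[0.3,0.43,-0.65],[0,0,0]],[25,[0.6,0.87,-0.65],[0,0,0]],[25,[0.6,0.87,-0.65],[0,0,0]]]'

```text
clock: 4.55
position: [515.0, -101.4, 75.6]
ee_rot: [0.227, 0.974, 0.001, -0.001]
contact_force: [0.1, -0.6, -0.6]
gripper_width: 29.9
grasp_force: 59.6
```

```bash
python3 go.py 500 0 5 63.5
```

```text
pos [ 515.  -101.4   75.6] cur yaw 63.7 q6 -2.14 shift [0.582 0.842 0.709] turn [ 0.001 -0.003  0.003]
```

Emit:
jog_arm --plan '[[25,[0.3,0.42,0],[0,0,0]],[25,[0.582,0.842,0.1],[0,0,0]],[25,[0.582,0.842,0.35],[0,0,0]],[25,[0.582,0.842,0.6],[0,0,0]],[25,[0.582,0.842,0.7],[0,0,0]],[25,[0.582,0.842,0.7],[0,0,0]],[65,[0.582,0.842,0.7],[0,0,0]],[65,[0.582,0.842,0.7],[0,0,0]],[65,[0.582,0.842,0.7],[0,0,0]],[65,[0.582,0.842,0.4],[0,0,0]]]'

```text
clock: 5.8
position: [499.7, -3.2, 34.6]
ee_rot: [0.23, 0.973, -0.001, -0.003]
contact_force: [-0.4, -0.6, 0.5]
gripper_width: 65.2
grasp_force: 0.0
```

```bash
python3 go.py 432 221 50 40;python3 go.py 432 221 50 100
```

```text
pos [499.7  -3.2  34.6] cur yaw 63.4 q6 -2.35 shift [ 1.609  1.702 -0.149] turn [-0.003 -0.005  0.39 ]
pos [499.7  -3.2  34.6] cur yaw 63.4 q6 -2.35 shift [ 1.609  1.702 -0.149] turn [-0.    -0.006 -0.61 ]
```

Emit:
jog_arm --plan '[[65,[0,0,-0.4],[0,0,0]],[65,[0.4,0.42,-0.5],[0,0,-0.15]],[65,[0.8,0.85,-0.5],[0,0,-0.3]],[65,[0.85,0.9,-0.5],[0,0,-0.45]],[65,[0.85,0.9,-0.5],[0,0,-0.61]],[65,[0.85,0.9,-0.5],[0,0,-0.61]]]'

```text
clock: 6.55
position: [465.5, 116.0, 86.3]
ee_rot: [-0.087, 0.996, 0.001, -0.001]
contact_force: [-0.3, -0.0, -0.0]
gripper_width: 65.0
grasp_force: 0.0
```

```bash
python3 go.py 432 220.5 50 100
```

```text
pos [465.5 116.   86.3] cur yaw 100.0 q6 -1.98 shift [0.148 1.087 0.365] turn [ 0.002 -0.001 -0.   ]
```

Emit:
jog_arm --plan '[[65,[0.08,0.5,0],[0,0,0]],[65,[0.148,1,0.1],[0,0,0]],[65,[0.148,1,0.2],[0,0,0]],[65,[0.148,1,0.2],[0,0,0]]]'

```text
clock: 7.05
position: [432.8, 210.8, 65.4]
ee_rot: [-0.087, 0.996, 0.0, -0.002]
contact_force: [0.1, -0.8, -0.6]
gripper_width: 64.8
grasp_force: 0.0
```

```bash
python3 go.py 432 220.5 12.5 100
```

```text
pos [432.8 210.8  65.4] cur yaw 99.9 q6 -2.18 shift [-0.01   0.096  0.529] turn [ 0.001 -0.003 -0.001]
```

Emit:
jog_arm --plan '[[65,[-0.01,0.096,0.1],[0,0,0]],[65,[-0.01,0.096,0.3],[0,0,0]],[65,[-0.01,0.096,0.53],[0,0,0]],[65,[-0.01,0.096,0.53],[0,0,0]],[30,[-0.01,0.096,0.53],[0,0,0]],[30,[-0.01,0.096,0.53],[0,0,0]],[30,[-0.01,0.096,0.53],[0,0,0]],[30,[-0.01,0.096,0.53],[0,0,0]],[30,[-0.01,0.096,0.53],[0,0,0]]]'

```text
clock: 8.18
position: [433.5, 221.8, 14.3]
ee_rot: [-0.088, 0.996, 0.002, 0.0]
contact_force: [-0.2, -0.3, 6.2]
gripper_width: 33.6
grasp_force: 59.7
```

Emit:
jog_arm --plan '[[30,[0,0,-0.3],[0,0,0]],[30,[0,0,-0.65],[0,0,0]],[30,[-0.03,-0.5,-0.7],[0,0,-0.16]],[30,[-0.06,-1,-0.7],[0,0,-0.32]],[30,[-0.06,-1,-0.7],[0,0,-0.48]],[30,[-0.06,-1,-0.7],[0,0,-0.64]],[30,[-0.06,-1,-0.7],[0,0,-0.8]],[30,[-0.06,-1,-0.7],[0,0,-0.8]]]'

```text
clock: 9.18
position: [456.0, 123.7, 83.0]
ee_rot: [-0.484, 0.875, 0.001, -0.0]
contact_force: [-1.0, -0.6, 0.1]
gripper_width: 33.4
grasp_force: 59.7
```

```bash
python3 go.py 534.5 -209.6 60 148
```

```text
pos [456.  123.7  83. ] cur yaw 147.9 q6 -1.17 shift [ 2.407 -2.435  0.223] turn [ 0.002  0.001 -0.001]
```

Emit:
jog_arm --plan '[[30,[0.4,-0.4,0],[0,0,0]],[30,[0.8,-0.8,0],[0,0,0]],[30,[1,-1,0],[0,0,0]],[30,[1,-1,0],[0,0,0]]]'

```text
clock: 9.68
position: [488.1, -15.5, 82.5]
ee_rot: [-0.483, 0.876, 0.001, -0.0]
contact_force: [-0.5, 0.4, -0.8]
gripper_width: 33.1
grasp_force: 59.8
```

Emit:
jog_arm --plan '[[30,[0.4,-0.4,0],[0,0,0]],[30,[0.8,-0.8,0],[0,0,0]],[30,[1,-1,0],[0,0,0]],[30,[1,-1,0],[0,0,0]]]'

```text
clock: 10.18
position: [520.3, -152.3, 82.1]
ee_rot: [-0.484, 0.875, 0.001, -0.0]
contact_force: [-0.1, 0.8, -0.4]
gripper_width: 33.3
grasp_force: 59.8
```

```bash
python3 - <<'E'
from go import *
from fine import *
go(534.5,-209.6,40,148)
d=fine(6)
print(mask(d,393,210,18,lambda r,g,b:b-r>20,8))
print('parked',mask(d,323,217,14,lambda r,g,b:(r-b>60)&(r>190),33))
E
```

```text
pos [ 520.3 -152.3   82.1] cur yaw 147.8 q6 -0.57 shift [ 0.41  -0.426  0.42 ] turn [ 0.002  0.001 -0.003]
(array([ 507.4, -215.4]), 'eqdiam', 34.2, 'rect', array([ 506. , -216.1]), array([20.3, 58.9]), 11.8)fine.py:5: RuntimeWarning: All-NaN slice encountered
  z=np.array([np.where(x['range_z']==0,np.nan,x['range_z']) for x in ds]);d=dict(d,img=img,range_z=np.nan_to_num(np.nanmedian(z,0)));return d
Traceback (most recent call last):
  File "fine.py", line 8, in mask
    m=f(P[...,0],P[...,1],P[...,2]).astype(np.uint8);cs=cv2.findContours(m,0,2)[0];c=max(cs,key=cv2.contourArea);c=cv2.convexHull(c)
                                                                                     ~~~^^^^^^^^^^^^^^^^^^^^^^^^
ValueError: max() iterable argument is empty
```

Emit:
jog_arm --plan '[[30,[0.2,-0.21,0],[0,0,0]],[30,[0.41,-0.426,0.1],[0,0,0]],[30,[0.41,-0.426,0.4],[0,0,0]],[30,[0.41,-0.426,0.6],[0,0,0]],[30,[0.41,-0.426,0.67],[0,0,0]],[30,[0.41,-0.426,0.67],[0,0,0]]]'

```text
clock: 11.22
position: [534.8, -208.4, 15.6]
ee_rot: [-0.486, 0.874, 0.001, -0.0]
contact_force: [-0.3, 0.8, -0.5]
gripper_width: 33.2
grasp_force: 59.8
```

```bash
python3 go.py 534.5 -209.6 14.8 148
```

```text
pos [ 534.8 -208.4   15.6] cur yaw 148.1 q6 -0.46 shift [ 0.011 -0.004  0.008] turn [0.002 0.001 0.002]
```

Emit:
jog_arm --plan '[[33,[0.011,-0.004,0.01],[0,0,0]],[33,[0.011,-0.004,0.01],[0,0,0]],[60,[0.011,-0.004,0.01],[0,0,0]],[60,[0.011,-0.004,0.01],[0,0,0]],[60,[0.011,-0.004,0.01],[0,0,0]],[60,[0.011,-0.004,-0.2],[0,0,0]],[60,[0.011,-0.004,-0.5],[0,0,0]],[60,[-0.3,0.3,-0.6],[0,0,0]],[60,[-0.7,0.7,-0.6],[0,0,0]],[60,[-0.7,0.7,-0.6],[0,0,0]]]'

```text
clock: 12.48
position: [511.4, -110.0, 76.0]
ee_rot: [-0.487, 0.873, 0.001, -0.0]
contact_force: [0.9, -0.0, 0.5]
gripper_width: 59.8
grasp_force: 0.0
```

```bash
python3 - <<'E'
from go import *
go(562,102,60,148)
go(562,102,60,135)
E
```

```text
pos [ 511.4 -110.    76. ] cur yaw 148.3 q6 -0.65 shift [-2.07   0.683  0.163] turn [0.002 0.001 0.005]
pos [ 511.4 -110.    76. ] cur yaw 148.3 q6 -0.65 shift [-2.07   0.683  0.163] turn [0.002 0.001 0.222]
```

Emit:
jog_arm --plan '[[60,[-0.5,0.17,0],[0,0,0.14]],[60,[-1,0.33,0],[0,0,0.28]],[60,[-1,0.33,0],[0,0,0.42]],[60,[-1,0.33,0],[0,0,0.42]]]'

```text
clock: 12.98
position: [537.3, -10.3, 75.4]
ee_rot: [-0.284, 0.959, 0.001, -0.001]
contact_force: [0.2, -0.1, -0.7]
gripper_width: 59.9
grasp_force: 0.0
```

```bash
python3 - <<'E'
from go import *
from fine import *
go(562,102,50,123)
d=fine(8);cv2.imwrite('pics/b.png',cv2.resize(d['img'][170:280,230:430,::-1],(800,440),interpolation=cv2.INTER_CUBIC))
E
```

```text
pos [537.3 -10.3  75.4] cur yaw 123.0 q6 -1.27 shift [-0.819  0.807  0.256] turn [ 0.002 -0.001 -0.001]fine.py:5: RuntimeWarning: All-NaN slice encountered
  z=np.array([np.where(x['range_z']==0,np.nan,x['range_z']) for x in ds]);d=dict(d,img=img,range_z=np.nan_to_num(np.nanmedian(z,0)));return d
```

View pics/b.png

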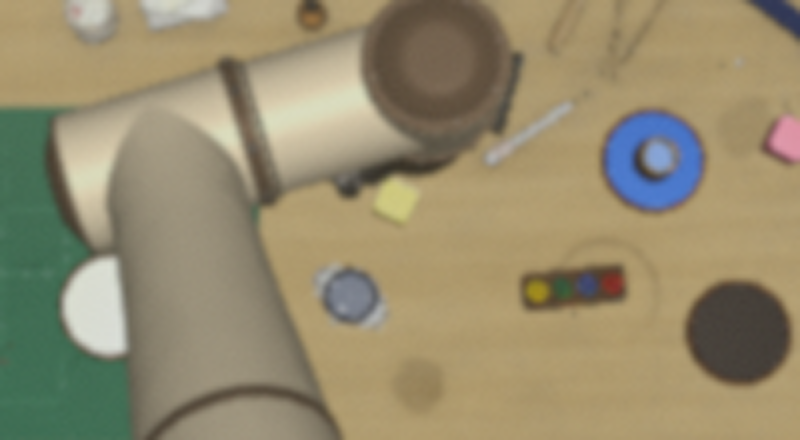

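The picture shows the loupe centred on blue (658,158), the pot parked at (397,200), the white pad empty and the watch and oil cups untouched. On to the movement.

Emit:
jog_arm --plan '[[60,[-0.4,0.4,0],[0,0,0]],[60,[-0.819,0.807,0.1],[0,0,0]],[60,[-0.819,0.807,0.35],[0,0,0]],[60,[-0.819,0.807,0.35],[0,0,0]]]'

```text
clock: 13.88
position: [560.4, 101.7, 39.0]
ee_rot: [-0.283, 0.959, 0.001, -0.003]
contact_force: [-0.8, 0.1, -0.7]
gripper_width: 60.3
grasp_force: 0.0
```

```bash
python3 go.py 562 102 9.8 123
```

```text
pos [560.4 101.7  39. ] cur yaw 122.9 q6 -1.46 shift [-0.016 -0.007  0.291] turn [ 0.003 -0.005 -0.002]
```

Emit:
jog_arm --plan '[[55,[-0.016,-0.007,0.15],[0,0,0]],[50,[-0.016,-0.007,0.28],[0,0,0]],[50,[-0.016,-0.007,0.28],[0,0,0]],[50,[-0.016,-0.007,0.28],[0,0,0]],[50,[-0.016,-0.007,0.28],[0,0,0]]]'

```text
clock: 14.5
position: [564.1, 102.3, 13.3]
ee_rot: [-0.283, 0.959, 0.001, -0.0]
contact_force: [-0.3, -0.0, 1.0]
gripper_width: 49.9
grasp_force: 0.0
```

```bash
python3 go.py 562 102 9.8 123
```

```text
pos [564.1 102.3  13.3] cur yaw 122.8 q6 -1.46 shift [0.019 0.009 0.035] turn [ 0.002  0.001 -0.003]
```

Emit:
jog_arm --plan '[[50,[0.019,0.009,0.035],[0,0,0]],[50,[0.019,0.009,0.035],[0,0,0]],[30,[0.019,0.009,0.035],[0,0,0]],[30,[0.019,0.009,0.035],[0,0,0]],[30,[0.019,0.009,0.035],[0,0,0]],[30,[0.019,0.009,0.035],[0,0,0]]]'

```text
clock: 15.25
position: [561.8, 102.1, 9.8]
ee_rot: [-0.283, 0.959, 0.001, -0.0]
contact_force: [-0.9, 0.8, 6.2]
gripper_width: 32.6
grasp_force: 59.4
```

Emit:
jog_arm --plan '[[30,[0,0,-0.2],[0,0,0]],[30,[0,0,-0.5],[0,0,0]],[30,[0.1,0.4,-0.5],[0,0,0]],[30,[0.23,0.86,-0.5],[0,0,0]],[30,[0.23,0.86,-0.5],[0,0,0]]]'

```text
clock: 15.88
position: [493.6, 162.8, 59.2]
ee_rot: [-0.284, 0.959, 0.001, -0.001]
contact_force: [-0.2, 0.0, -0.0]
gripper_width: 32.7
grasp_force: 59.7
```

```bash
python3 - <<'E'
from go import *
go(429.7,221.9,12,123)
d=shot('side')
cv2.imwrite('pics/s1.png',cv2.resize(d['img'][120:260,230:400,::-1],(680,560),interpolation=cv2.INTER_CUBIC))
E
```

```text
pos [493.6 162.8  59.2] cur yaw 123.0 q6 -1.62 shift [0.213 0.842 0.475] turn [ 0.003 -0.001  0.001]
```

View pics/s1.png

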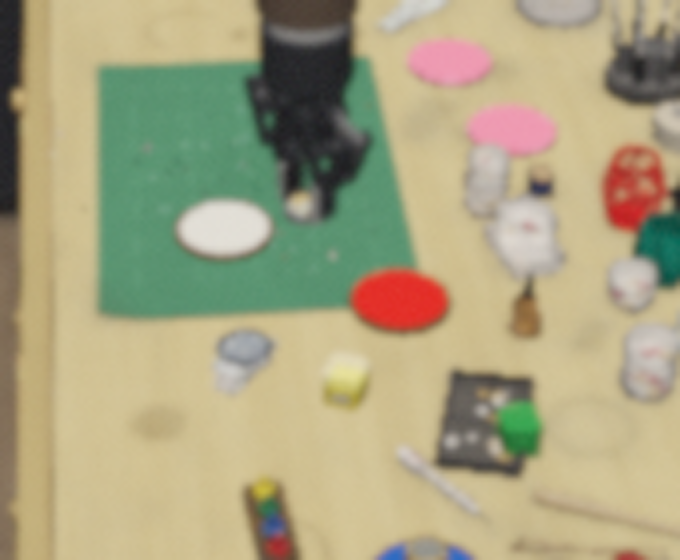

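The movement is held level at the tips (303,205) and the red pad is empty. I'll move it over white.

Emit:
jog_arm --plan '[[30,[0.1,0.42,0],[0,0,0]],[30,[0.213,0.842,0],[0,0,0]],[30,[0.213,0.842,0.2],[0,0,0]],[30,[0.213,0.842,0.4],[0,0,0]],[30,[0.213,0.842,0.4],[0,0,0]],[30,[0.213,0.842,0.4],[0,0,0]]]'

```text
clock: 16.68
position: [433.0, 220.9, 20.0]
ee_rot: [-0.282, 0.959, 0.001, -0.0]
contact_force: [-0.3, -0.9, 0.2]
gripper_width: 32.9
grasp_force: 59.8
```

```bash
python3 go.py 429.7 221.9 10.3 123
```

```text
pos [433.  220.9  20. ] cur yaw 122.8 q6 -1.8 shift [0.022 0.026 0.097] turn [ 0.002  0.    -0.003]
```

Emit:
jog_arm --plan '[[30,[0.022,0.026,0.05],[0,0,0]],[30,[0.022,0.026,0.095],[0,0,0]],[30,[0.022,0.026,0.095],[0,0,0]],[30,[0.022,0.026,0.095],[0,0,0]]]'

```text
clock: 17.18
position: [428.8, 222.0, 10.3]
ee_rot: [-0.283, 0.959, 0.001, -0.001]
contact_force: [0.4, 0.7, -0.2]
gripper_width: 32.6
grasp_force: 59.9
```

```bash
python3 go.py 429.7 221.9 10 123
```

```text
pos [428.8 222.   10.3] cur yaw 122.9 q6 -1.81 shift [-0.007 -0.005  0.003] turn [ 0.002 -0.    -0.002]
```

Emit:
jog_arm --plan '[[45,[-0.005,0,0],[0,0,0]],[58,[-0.005,0,0],[0,0,0]],[58,[-0.005,0,0],[0,0,0]],[58,[-0.005,0,-0.2],[0,0,0]],[58,[0,0,-0.5],[0,0,0]],[58,[0.1,-0.4,-0.6],[0,0,-0.15]],[58,[0.25,-0.95,-0.6],[0,0,-0.3]],[58,[0.25,-0.95,-0.6],[0,0,-0.51]],[58,[0.25,-0.95,-0.6],[0,0,-0.51]],[58,[0.25,-0.95,-0.6],[0,0,-0.51]]]'

```text
clock: 18.42
position: [459.4, 128.9, 70.0]
ee_rot: [-0.525, 0.851, 0.001, -0.0]
contact_force: [0.1, 0.1, 0.2]
gripper_width: 58.2
grasp_force: 0.0
```

```bash
python3 - <<'E' 2>/dev/null
from go import *
from fine import *
d=fine(8);I=d['img'];cv2.imwrite('pics/t2.png',cv2.resize(I[185:265,235:345,::-1],(800,582),interpolation=cv2.INTER_CUBIC))
try: print('parked',mask(d,324,219,10,lambda r,g,b:(b<145)&(r>175)&(g>g.min()+0)&((r-g)<14),30))
except Exception as e:print(e)
near(cloud(d),'pot',324,219,14,20,45)
go(500,0,60,153.5)
E
```

```text
parked (array([505.6,  -3. ]), 'eqdiam', 33.2, 'rect', array([506. ,  -3.1]), array([31.6, 30.2]), 61.8)
pot 96 mean [505.2  -2.3  30.7] z95 32.6 ext [488. -20.] [523.  15.] rect [505.3  -2.4] [29. 30.] 62.1
pos [459.3 128.7  70. ] cur yaw 153.5 q6 -1.07 shift [ 0.97  -0.939  0.097] turn [ 0.002  0.001 -0.001]
```

View pics/t2.png

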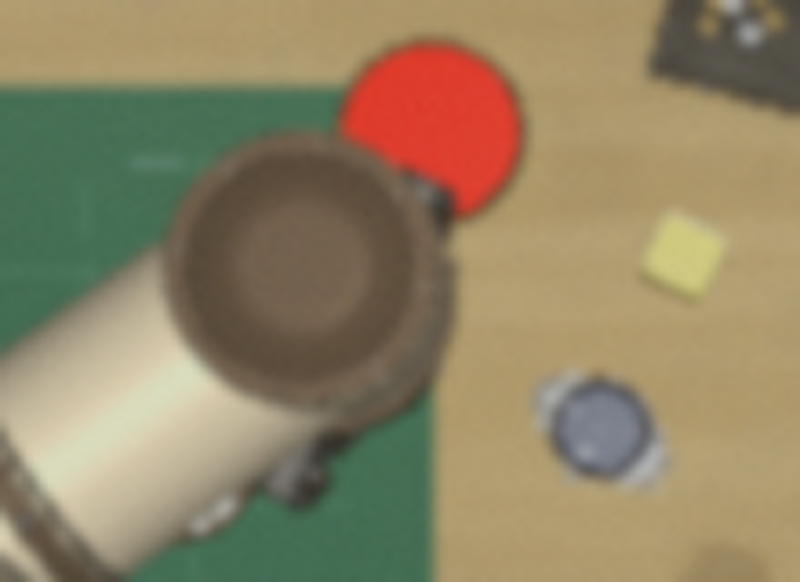

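The pot is parked at (685,252) in the crop and the red pad is clear.

Emit:
jog_arm --plan '[[58,[0.5,-0.47,0],[0,0,0]],[58,[0.93,-0.985,0],[0,0,0.02]],[58,[0.93,-0.985,0.1],[0,0,0.02]],[58,[0.93,-0.985,0.15],[0,0,0.02]],[58,[0.93,-0.985,0.15],[0,0,0.02]]]'

```text
clock: 19.45
position: [505.2, 2.0, 54.1]
ee_rot: [-0.517, 0.856, 0.001, -0.001]
contact_force: [-0.1, 0.7, 0.8]
gripper_width: 57.6
grasp_force: 0.0
```

```bash
python3 go.py 505 -2.6 4.5 152.2
```

```text
pos [505.2   2.   54.1] cur yaw 152.3 q6 -0.8 shift [ 0.041 -0.021  0.496] turn [ 0.003 -0.     0.002]
```

Emit:
jog_arm --plan '[[58,[0.041,-0.021,0.2],[0,0,0]],[58,[0.041,-0.021,0.4],[0,0,0]],[58,[0.041,-0.021,0.49],[0,0,0]],[58,[0.041,-0.021,0.49],[0,0,0]],[25,[0.041,-0.021,0.49],[0,0,0]],[25,[0.041,-0.021,0.49],[0,0,0]],[25,[0.041,-0.021,0.49],[0,0,0]],[25,[0.041,-0.021,0.49],[0,0,0]],[25,[0.041,-0.021,0.49],[0,0,0]]]'

```text
clock: 20.58
position: [506.7, -2.9, 6.7]
ee_rot: [-0.517, 0.856, 0.001, 0.001]
contact_force: [-1.3, 1.0, 6.4]
gripper_width: 29.4
grasp_force: 60.0
```

```bash
python3 go.py 564.3 106 70 152.2
```

```text
pos [506.7  -2.9   6.7] cur yaw 152.3 q6 -0.79 shift [-1.233 -0.003 -0.63 ] turn [0.001 0.002 0.001]
```

Emit:
jog_arm --plan '[[25,[0,0,-0.2],[0,0,0]],[25,[0,0,-0.5],[0,0,0]],[25,[-0.4,0,-0.55],[0,0,0]],[25,[-0.9,0,-0.55],[0,0,0]],[25,[-0.9,0,-0.55],[0,0,0]]]'

```text
clock: 21.2
position: [549.6, 78.7, 60.9]
ee_rot: [-0.518, 0.855, 0.001, 0.001]
contact_force: [-1.2, -0.8, -1.5]
gripper_width: 29.4
grasp_force: 59.4
```

```bash
python3 go.py 564.3 106 16 152.2
```

```text
pos [549.6  78.7  60.9] cur yaw 152.4 q6 -0.91 shift [-0.309 -0.005  0.45 ] turn [0.001 0.002 0.004]
```

Emit:
jog_arm --plan '[[25,[-0.309,-0.005,0],[0,0,0]],[25,[-0.309,-0.005,0.15],[0,0,0]],[25,[-0.309,-0.005,0.35],[0,0,0]],[25,[-0.309,-0.005,0.42],[0,0,0]],[25,[-0.309,-0.005,0.42],[0,0,0]],[25,[-0.309,-0.005,0.42],[0,0,0]]]'

```text
clock: 21.95
position: [562.9, 103.3, 19.3]
ee_rot: [-0.517, 0.856, 0.001, 0.0]
contact_force: [0.3, -0.4, -1.0]
gripper_width: 29.6
grasp_force: 59.4
```

```bash
python3 go.py 564.3 106 15.2 152.2
```

```text
pos [562.9 103.3  19.3] cur yaw 152.2 q6 -0.95 shift [-0.03  -0.     0.041] turn [0.002 0.001 0.001]
```

Emit:
jog_arm --plan '[[25,[-0.028,0,0.03],[0,0,0]],[25,[-0.028,0,0.042],[0,0,0]],[25,[-0.028,0,0.042],[0,0,0]],[25,[-0.028,0,0.042],[0,0,0]]]'

```text
clock: 22.45
position: [564.1, 106.2, 14.8]
ee_rot: [-0.517, 0.856, 0.001, 0.0]
contact_force: [-0.7, 0.8, 0.2]
gripper_width: 29.4
grasp_force: 59.3
```

```bash
python3 go.py 431.2 34.5 60 144
```

```text
pos [564.1 106.2  14.8] cur yaw 152.3 q6 -0.95 shift [ 1.252  0.843 -0.452] turn [0.002 0.001 0.138]
```

Emit:
jog_arm --plan '[[45,[0,0,0],[0,0,0]],[60,[0,0,0],[0,0,0]],[60,[0,0,0],[0,0,0]],[60,[0,0,-0.2],[0,0,0]],[65,[0,0,-0.5],[0,0,0]],[70,[0.4,0.3,-0.6],[0,0,0.07]],[70,[0.9,0.6,-0.6],[0,0,0.138]],[70,[0.95,0.63,-0.6],[0,0,0.138]],[70,[0.95,0.63,-0.6],[0,0,0.138]],[70,[0.95,0.63,-0.6],[0,0,0.138]]]'

```text
clock: 23.7
position: [465.5, 51.9, 74.9]
ee_rot: [-0.454, 0.891, 0.001, 0.0]
contact_force: [0.5, -0.0, -0.9]
gripper_width: 70.1
grasp_force: 0.0
```

```bash
python3 go.py 431.2 34.5 50 144
```

```text
pos [465.5  51.9  74.9] cur yaw 144.0 q6 -1.08 shift [0.342 0.175 0.248] turn [0.001 0.002 0.   ]
```

Emit:
jog_arm --plan '[[72,[0.342,0.175,0],[0,0,0]],[72,[0.342,0.175,0.2],[0,0,0]],[72,[0.342,0.175,0.25],[0,0,0]],[72,[0.342,0.175,0.25],[0,0,0]]]'

```text
clock: 24.2
position: [430.5, 34.2, 49.4]
ee_rot: [-0.454, 0.891, 0.001, -0.001]
contact_force: [0.1, 0.1, 0.8]
gripper_width: 72.1
grasp_force: 0.0
```

```bash
python3 go.py 431.2 34.8 6 144
```

```text
pos [430.5  34.2  49.4] cur yaw 144.0 q6 -1.08 shift [-0.008 -0.003  0.434] turn [ 0.002 -0.     0.   ]
```

Emit:
jog_arm --plan '[[72,[-0.008,-0.003,0.2],[0,0,0]],[72,[-0.008,-0.003,0.35],[0,0,0]],[72,[-0.008,-0.003,0.43],[0,0,0]],[72,[-0.008,-0.003,0.43],[0,0,0]],[40,[-0.008,-0.003,0.43],[0,0,0]],[40,[-0.008,-0.003,0.43],[0,0,0]],[40,[-0.008,-0.003,0.43],[0,0,0]],[40,[-0.008,-0.003,0.43],[0,0,0]]]'

```text
clock: 25.2
position: [431.0, 34.6, 7.7]
ee_rot: [-0.454, 0.891, 0.001, 0.001]
contact_force: [-1.2, 1.2, 5.1]
gripper_width: 43.6
grasp_force: 60.1
```

```bash
python3 go.py 396.6 -269.3 80 144
```

```text
pos [431.   34.6   7.7] cur yaw 144.0 q6 -1.08 shift [ 2.659 -1.508 -0.73 ] turn [ 0.001  0.002 -0.   ]
```

Emit:
jog_arm --plan '[[40,[0,0,-0.2],[0,0,0]],[40,[0,0,-0.5],[0,0,0]],[40,[0.2,-0.1,-0.7],[0,0,0]],[40,[0.5,-0.28,-0.75],[0,0,0]],[40,[0.85,-0.48,-0.75],[0,0,0]],[40,[0.85,-0.48,-0.75],[0,0,0]]]'

```text
clock: 25.95
position: [418.1, -64.5, 81.7]
ee_rot: [-0.452, 0.892, 0.001, -0.001]
contact_force: [-0.9, -0.1, -2.0]
gripper_width: 43.8
grasp_force: 61.6
```

```bash
python3 - <<'E'
from go import *
go(396.6,-269.3,60,144)
d=shot('side');cv2.imwrite('pics/s2.png',cv2.resize(d['img'][130:320,230:400,::-1],(537,600),interpolation=cv2.INTER_CUBIC))
E
```

```text
pos [418.1 -64.5  81.7] cur yaw 143.7 q6 -0.86 shift [ 1.779 -1.038  0.213] turn [ 0.003  0.    -0.004]
```

View pics/s2.png

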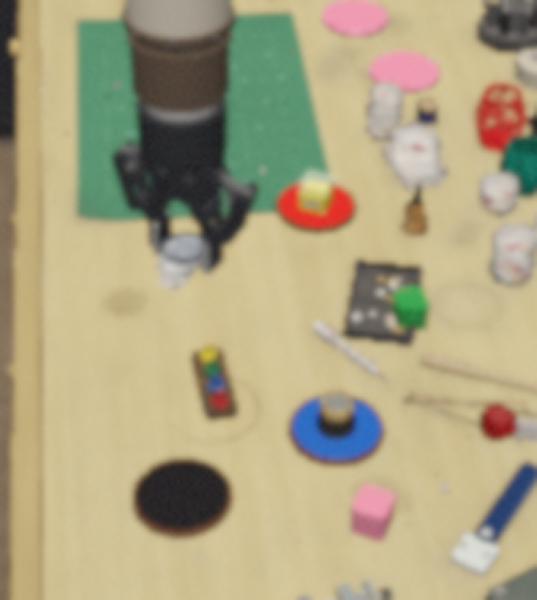

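The watch hangs face up in the gripper (183,255), the pot stands on red (316,195) and the loupe on blue (336,410). I carry on to black.

Emit:
jog_arm --plan '[[40,[0.3,-0.18,0],[0,0,0]],[40,[0.6,-0.35,0],[0,0,0]],[40,[0.9,-0.52,0],[0,0,0]],[40,[0.9,-0.52,0],[0,0,0]]]'

```text
clock: 26.5
position: [408.3, -166.9, 81.3]
ee_rot: [-0.453, 0.892, 0.001, -0.0]
contact_force: [0.2, 0.2, -2.2]
gripper_width: 43.7
grasp_force: 61.7
```

```bash
python3 go.py 396.6 -269.3 40 144
```

```text
pos [ 408.3 -166.9   81.3] cur yaw 143.8 q6 -0.61 shift [ 0.897 -0.511  0.411] turn [ 0.002  0.    -0.003]
```

Emit:
jog_arm --plan '[[40,[0.45,-0.25,0],[0,0,0]],[40,[0.897,-0.511,0],[0,0,0]],[40,[0.897,-0.511,0.2],[0,0,0]],[40,[0.897,-0.511,0.45],[0,0,0]],[40,[0.897,-0.511,0.55],[0,0,0]],[40,[0.897,-0.511,0.55],[0,0,0]],[40,[0.897,-0.511,0.55],[0,0,0]]]'

```text
clock: 27.38
position: [397.9, -268.4, 27.0]
ee_rot: [-0.454, 0.891, 0.0, 0.0]
contact_force: [-0.5, -0.4, -2.1]
gripper_width: 43.5
grasp_force: 61.9
```

```bash
python3 go.py 396.6 -269.3 16 144
```

```text
pos [ 397.9 -268.4   27. ] cur yaw 144.0 q6 -0.37 shift [0.015 0.005 0.11 ] turn [0.001 0.001 0.001]
```

Emit:
jog_arm --plan '[[40,[0.015,0.005,0.06],[0,0,0]],[40,[0.015,0.005,0.11],[0,0,0]],[40,[0.015,0.005,0.11],[0,0,0]],[40,[0.015,0.005,0.11],[0,0,0]]]'

```text
clock: 27.88
position: [395.6, -269.6, 15.8]
ee_rot: [-0.454, 0.891, 0.001, -0.0]
contact_force: [-1.3, 1.2, 5.3]
gripper_width: 43.7
grasp_force: 62.5
```

```bash
python3 go.py 396.6 -269.3 15.7 144
```

```text
pos [ 395.6 -269.6   15.8] cur yaw 144.0 q6 -0.37 shift [-0.008 -0.006  0.001] turn [ 0.002  0.    -0.   ]
```

Touched down (about 7 N of load taken). Now I release, retreat up and move clear to the right.

Emit:
jog_arm --plan '[[55,[0,0,0],[0,0,0]],[72,[0,0,0],[0,0,0]],[72,[0,0,0],[0,0,0]],[72,[0,0,-0.2],[0,0,0]],[72,[0,0,-0.5],[0,0,0]],[72,[0,0,-0.8],[0,0,0]],[72,[0.5,-0.1,-1],[0,0,0]],[72,[1,-0.2,-1],[0,0,0]],[72,[1,-0.2,-1],[0,0,0]]]'

```text
clock: 29.0
position: [351.8, -364.5, 115.2]
ee_rot: [-0.452, 0.892, 0.001, -0.0]
contact_force: [0.4, -0.1, -0.0]
gripper_width: 72.0
grasp_force: 0.0
```

Emit:
jog_arm --plan '[[72,[0.5,0.2,0],[0,0,0]],[72,[1,0.4,-0.3],[0,0,0]],[72,[1,0.4,-0.3],[0,0,0]],[72,[1,0.4,-0.3],[0,0,0]]]'

```text
clock: 29.5
position: [262.0, -419.2, 144.9]
ee_rot: [-0.454, 0.891, 0.001, -0.0]
contact_force: [-0.1, -0.6, -0.3]
gripper_width: 72.1
grasp_force: 0.0
```

```bash
python3 - <<'E' 2>/dev/null
from go import *
from fine import *
d=fine(8);I=d['img'];cv2.imwrite('pics/t3.png',cv2.resize(I[180:280,235:475,::-1],(800,333),interpolation=cv2.INTER_CUBIC))
pr=lambda n,*a:print(n,*mask(d,*a)[:5])
pr('red',294,203,18,lambda r,g,b:r-g>90,8)
pr('white',258,246,18,lambda r,g,b:(r-g>-20)&(r>110),8)
pr('blue',393,210,18,lambda r,g,b:b-r>20,8)
pr('black',415,252,18,lambda r,g,b:r<110,8)
pr('pot',294,203,10,lambda r,g,b:g>125,38)
c=cloud(d)
near(c,'movement',258,246,9,12.5,60);near(c,'loupe',394,209,9,20,60);near(c,'pot',294,202,9,25,60);near(c,'watch',415,252,13,16,60);near(c,'watchtop',415,252,13,26,60)
near(c,'oil',373,241,16,8,60);near(c,'vice',455,215,16,8,60)
E
```

```text
red [564.3 106.1] eqdiam 76.9 rect [564.4 106. ]
white [429.7 221.9] eqdiam 81.8 rect [429.6 222. ]
blue [ 534.4 -209.6] eqdiam 78.2 rect [ 534.5 -209.4]
black [ 396.6 -269.1] eqdiam 79.5 rect [ 396.8 -269.3]
pot [562.6 105.6] eqdiam 34.8 rect [562.6 105.5]
movement 103 mean [428.  223.2  16.4] z95 19.1 ext [410. 207.] [445. 238.] rect [427.5 222.8] [31. 34.] 89.1
loupe 86 mean [ 533.  -207.2   35. ] z95 39.5 ext [ 519. -223.] [ 548. -194.] rect [ 534.1 -207.8] [28. 28.] 43.6
pot 96 mean [562.5 106.   38.8] z95 40.9 ext [546.  88.] [581. 123.] rect [562.8 105.8] [29. 30.] 63.7
watch 230 mean [ 395.4 -266.3   31.7] z95 35.4 ext [ 370. -297.] [ 420. -239.] rect [ 395.3 -267.6] [60. 46.] 27.8
watchtop 209 mean [ 394.9 -267.2   32.8] z95 35.5 ext [ 370. -295.] [ 420. -242.] rect [ 395.  -268.4] [54. 46.] 82.2
oil 243 mean [ 434.6 -141.    13. ] z95 23.5 ext [ 418. -182.] [ 451. -100.] rect [ 434.8 -141.3] [30. 81.] 4.4
vice 151 mean [ 507.7 -401.7   18.4] z95 24.3 ext [ 473. -421.] [ 544. -385.] rect [ 510.4 -402.4] [70. 27.] 11.4
```

View pics/t3.png

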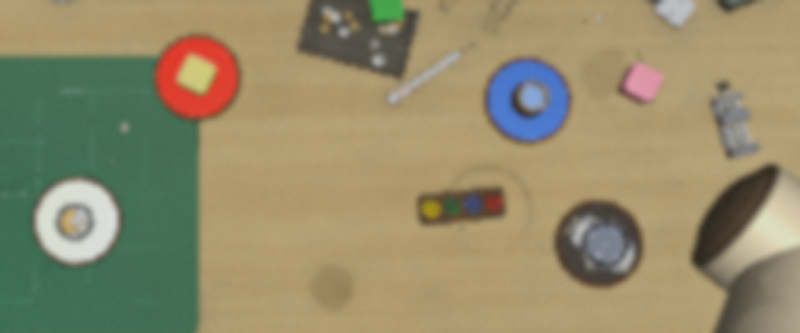

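All four are on their pads within about 3 mm, at the right heights. The movement is on white (75,222), the pot on red (197,75), the loupe on blue (530,97) and the watch face up on black (602,243). The bystanders haven't moved.

```bash
python3 -c "
from bench import *
print(job_done())"
```

```text
the job is handed in; nothing more can be done
None
```

The job is handed in: by the last camera check the movement is on white, the loupe on blue, the putty pot on red and the diver's watch face up on black, each about 3 mm or less off centre, and the oil cups and vice have not moved.

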